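# Scrap the worn plate off the bench edge

## Robot

A 7-joint arm with a two-finger parallel gripper is mounted at the origin on the work surface. World frame = base frame: x ahead of the robot, y to its left, z up, the work surface at z = 0. Lengths are in mm, angles in rad, forces in N, time in s.
With the tool pointing down it reaches from about 425 to 800 mm from the base axis. Payload 8.3 kg.
Tool frame: the origin (TCP) lies at the very end of the fingers, on their centre line; the grasp point (between the pads) lies bot.grip_depth behind it (bot.grip_depth is the distance from the TCP to the grasp point, in mm); z points along the fingers, y is the line along which they close (so a half turn about z gives the same grasp; the last joint's range is limited). The gripper opens to 85 mm and grips with 20 to 120 N. Pads are 22 mm wide; open, the fingers measure 114 mm over their backs; the gripper's body (76 mm by 85 mm) begins 54 mm behind the grasp point. The pads swing forward as they close: fully open they stand 13 mm farther back than shut.
Start: joints at [-1.381, 0.383, 0.016, 1.37, -0.006, 1.388, -0.046], TCP at [156.27, 605.13, 231.279] pointing down, gripper open.
Joint ranges: [-2.95, 2.95], [-0.25, 2.06], [-1.52, 1.56], [0.18, 2.33], [-1.44, 4.58], [0.02, 2.06], [-3.01, 3.01]. Speed limits (rad/s): [2.39, 2.39, 3.01, 3.01, 3.14, 3.14, 3.14].

## Interface

Orientations are given as a unit quaternion [w, x, y, z].
In Python, from plant import bot gives the robot as it stands.
- The arm moves only by the tool apply_moves, never from a script. Its argument "commands" is one flat list of numbers, 6 for each row, row after row: the shift along the tool's x, y, z in m, then the turn, a rotation vector about the tool's x, y, z in units of 8 degrees (1.0 is 8 degrees). A call has 1 to 20 rows; each row is the pose to reach, as a shift and turn from the pose commanded when the call began, along the tool's axes at that moment; what a row does not reach only later rows make up. A row lasts 1/10 s, in which the tool goes at most 50 mm and 8.59 degrees, less where a joint would pass 70% of its speed; a pose out of reach is approached as far as the arm can. A call with a gripper value outside its range is refused whole. "gripper" is the gripper command: -1 is fully open, 1 is shut, values between are in proportion, set as the call begins (left out, the last holds). The fingers move at their own pace and stop on an object; "newtons" is the grip in N (left out, the last holds). Time passes only in rows, so rows that repeat a pose let the fingers close. It gives the time, the measured TCP pose, the force, the opening and the grip force at its end, in the units of the state.
- bot.get_state(): the state, without advancing time (a new reading comes with each control period).
- bot.capture(name): name is "scene" or "top" or "wrist"; returns the picture (384x512x3 uint8, red, green, blue); there is no depth.
- bot.camera_info(name): a dict with "fov_y" (degrees; the focal length in pixels is half the picture's height over the tangent of half this angle, whatever the lens; pixels are square), "cx", "cy" (the principal point, pixels), "R" (3x3) and "t" (3): a world point X has camera coordinates R X + t. Camera axes: x right, y down, z forward; pixel columns grow to the right and rows downward; lengths in mm; the calibration is good to about 2 mm. A picture is of the moment at which its call begins: read the wrist's pose just before it. camera_info takes no time and is no camera call; for the wrist camera it gives the pose at the moment of the call.
- bot.job_done(): hands the job in; it is judged then, once.
The state is a dict: "time": time; "joint_positions": joint angles; "joint_vel": joint speeds; "tau": joint torques, N m; "tool_pos": TCP position; "tcp_rot": TCP orientation; "wrist_force": force on the tool from outside, world axes, zero at the start; "ft_torque": the same for the moment, N m; "finger_gap": opening from 0.0 (shut) to 1.0 (fully open); "gripper_force": force on a finger pad.
Only numpy, scipy, OpenCV 4.12 (cv2) and the standard library are available. Lean on these libraries where they do the work, as an engineer would, in place of code of your own. Each camera call takes 0.05 s, during which the arm holds its last target. There are 200 camera calls.

## Task

Scrap the worn rectangular friction plate that lies in the slide-out tray: draw the gate fully open by its knob, slide the plate out over the tray's lip so that it drops off the bench edge into the scrap bin below, then push the gate fully shut again and let go. Fingertips may only press lightly on the plate, never more than 25 N, and the other parts on the bench are to be left where they are.

Things in the scene. Friction and masses are not known exactly. Their poses are not given: they have to be found in the camera images.
- plate: Worn plate: bare steel back 110 (x) x 95 (y) x 6 mm, brown lining 92 x 78 mm on it; 0.5-0.85 kg. Origin: centre of underside. Lining top: 8 to 14 mm above it, wear unknown, not measured. Flat on the tray floor, 3 mm from side and rear walls, too wide to grip: only its top can be reached, to be dragged by pressed fingertips. Hard: about 1.2 N per 0.1 mm. Touch down slowly; 10 to 14 N drags it.
- tray: Aluminium tray fixed to the bench, 170 (x) x 124 (y) mm. Origin: centre of underside, at bench height; x to its open mouth, which overhangs the bench's far edge. Floor 4 mm thick; side and rear walls 18 mm high (14 mm above the floor). Inner width 101.5 mm, rear wall's inner face at x = -77 mm, end of floor (lip) at x = +85 mm. The gate's track runs on to y = +190 mm.
- lip (a point): Middle of the lip, the tray floor's end, at floor height, 85 mm ahead of the tray's origin along its x. The plate tips over and falls once its centre is some 5 mm or more past the lip and nothing holds it down.
- gate (a joint): Travel in m of the steel gate bar: 0 = shut across the mouth, 0.12 = fully open at its stop. Slides along the tray's +y with 2 N of friction and stays where left; when open, the whole mouth is clear. Bar 108 mm long, 8 mm thick, top 20.5 mm above the bench, at the tray's x = +79 mm.
- gate_knob (a point): Centre of the grip of the gate's upright round steel knob, 16 mm diameter, standing in the middle of the bar; the knob reaches from 20.5 to 54.5 mm above the bench, this point is at 44 mm. Axes as the tray's. It moves with the gate.
- bin: The grey open scrap bin on a trolley, 300 (x) x 340 (y) x 115 mm, walls 6 mm, fixed below the tray's mouth, its rim 45 mm below bench height. Origin at the centre of its underside.
- piston_ring: Bystander: steel ring, 64 mm across, 10 mm high, loose beside the tray on its -y side. Origin at the centre of its underside, as for all bystanders.
- bush: Bystander: steel bush, 34 mm diameter, 28 mm high, loose beside the tray on its +y side, behind the gate's track.
- pump_cover: Bystander: aluminium pump cover, a 140 mm disc with a foot below and an upright shaft, 120 mm high in all, on the right of the bench (-y).
- hub: Bystander: steel hub, 70 mm flange, 50 mm high, on the left (+y).
- spray_can: Bystander: spray can, 66 mm diameter, 200 mm high, on the left (+y).
- tub: Bystander: white open plastic tub, 110 mm across, 75 mm high, on the right (-y).
Things that resemble listed ones, but are neither listed nor needed, are in the scene too. What is shaped like the plate but yellow is not meant.

How it is judged:
By the outcome, as a careful person would: the job done as asked, in the order asked, and still so for the second after the job is handed in, with the robot touching nothing.
It also fails if it takes over 72 s, if anything falls off the work surface, if the arm or the gripper's body presses on something with over 40 N, if the wrist force passes 120 N, or if a joint passes its speed limit or range.

## Working session

There is one attempt and no reset: what is moved stays moved. The work goes in short steps, Python scripts to look and compute and a tool call to move; the robot and the scene stay as the last step left them, time stands still between calls to the robot, and variables do not carry over. Pictures are saved under pics/ and viewed, at most 10 in all, crops included, and the job is handed in when it is done.

Besides the shell and the picture viewer there is one more tool, called after "Emit:" as name(argument=value, ...) on one line, values as JSON. apply_moves: Moves the arm, as the interface text tells. Its arguments: {"type":"object","properties":{"commands":{"type":"array","items":{"type":"number"}},"gripper":{"type":"number"},"newtons":{"type":"number"}},"required":["commands"]}

```bash
ls; mkdir -p pics; python3 - <<'E'
from plant import bot
import cv2,numpy as np
s=bot.get_state();print(s, bot.grip_depth)
for n in("scene","top"):
    print(n,bot.camera_info(n)); cv2.imwrite(f"pics/{n}0.png",cv2.cvtColor(bot.capture(n),cv2.COLOR_RGB2BGR))
E
```

```text
pics
{'time': 0.0, 'joint_positions': array([-1.3808983 ,  0.38422072,  0.01633644,  1.37112895, -0.00632761,
        1.38820881, -0.0465049 ]), 'joint_vel': array([-8.24618941e-04,  8.93484633e-05, -7.96471950e-04, -1.53804879e-03,
       -9.39275213e-04, -3.92662630e-04,  4.06370545e-04]), 'tau': array([-3.13033415e-04, -6.27604365e+01,  8.43911413e-01, -3.71819222e+01,
        1.64757465e-02,  1.43027984e-02,  5.04275064e-06]), 'tool_pos': array([156.13155146, 604.67266792, 230.30085062]), 'tcp_rot': array([-1.24732501e-04,  1.26018619e-01,  9.92027413e-01, -9.51056028e-04]), 'wrist_force': array([-1.02845941, -0.66257655,  0.15736355]), 'ft_torque': array([-0.03998159,  0.00540227,  0.04435762]), 'gripper_force': 0.0, 'finger_gap': 1.0019738479296438} 18.700000000000003
scene {'fov_y': 55.22604884351622, 'cx': 259.33159941370036, 'cy': 191.58107193996736, 'R': array([[-0.06178303,  0.99801269, -0.01239102],
       [ 0.84560861,  0.04574513, -0.5318397 ],
       [-0.53021593, -0.04333662, -0.84675439]]), 't': array([  42.3131695 , -497.99042029, 1214.94648951])}
top {'fov_y': 53.830726243219374, 'cx': 262.2297438363767, 'cy': 189.86470108630317, 'R': array([[ 0.0089592 , -0.99993932,  0.00641021],
       [-0.98307612, -0.00998077, -0.18292547],
       [ 0.18297834, -0.00466286, -0.98310589]]), 't': array([-14.4187113 , 556.01919448, 949.26909441])}
```

View pics/top0.png

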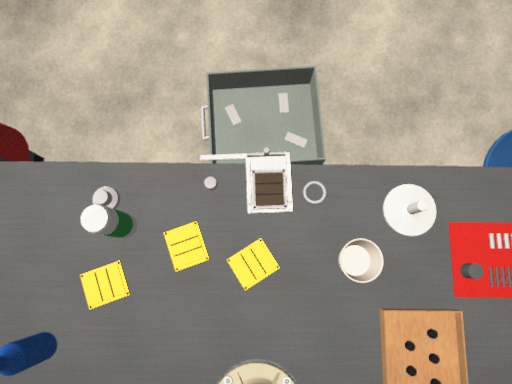

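View pics/scene0.png

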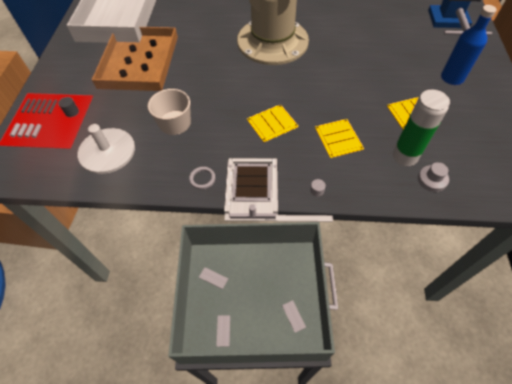

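The tray with the brown-lined plate is at top px (269,183) and scene px (252,187). The knob is at top (266,151), with the gate track running to the left (+y). Three yellow look-alikes, at top (186,246), (253,264) and (105,284), are not meant. The ring is at (314,192) and the bush at (210,183). Next I'll get rough coordinates and the wrist camera's pose.

```bash
cat > h.py <<'E'
import numpy as np, cv2
from plant import bot
from scipy.spatial.transform import Rotation as Ro
def ray(ci,px,z):
    f=192/np.tan(np.radians(ci["fov_y"]/2)); R=np.array(ci["R"]);t=np.array(ci["t"])
    d=R.T@np.array([(px[0]-ci["cx"])/f,(px[1]-ci["cy"])/f,1]); c=-R.T@t
    return c+d*(z-c[2])/d[2]
def proj(ci,X):
    f=192/np.tan(np.radians(ci["fov_y"]/2)); p=np.array(ci["R"])@X+ci["t"]
    return np.array([ci["cx"],ci["cy"]])+f*p[:2]/p[2]
def tool():
    s=bot.get_state(); q=s["tcp_rot"]; return s["tool_pos"],Ro.from_quat([q[1],q[2],q[3],q[0]]),s
E
python3 - <<'E'
from h import *
np.set_printoptions(precision=3,suppress=True)
for n,ps in dict(top=[((269,183),18),((269,188),14),((266,151),54),((314,192),5),((210,183),28)],scene=[((252,187),18),((252,181),14),((253,209),54)]).items():
    for p,z in ps: print(n,p,ray(bot.camera_info(n),p,z))
p,R,s=tool(); ci=bot.camera_info("wrist"); M=R.as_matrix(); print(M)
c=-np.array(ci["R"]).T@ci["t"]; print("cam in tool",M.T@(c-p)); print(np.array(ci["R"])@M, ci["fov_y"],ci["cx"],ci["cy"])
# lining pixel mask
for n in("top","scene"):
    im=cv2.imread(f"pics/{n}0.png").astype(int)
    m=((im[...,2]-im[...,0]>12)&(im.sum(2)<260)).astype(np.uint8)
    k,_,st,ce=cv2.connectedComponentsWithStats(m)
    for i in range(1,k):
        if 60<st[i,4]<2500:print(n,st[i],ce[i])
E
```

```text
top (269, 183) [581.69  -27.677  18.   ]
top (269, 188) [568.483 -27.849  14.   ]
top (266, 151) [662.08  -18.284  54.   ]
top (314, 192) [ 560.196 -152.774    5.   ]
top (210, 183) [577.993 132.76   28.   ]
scene (252, 187) [588.391 -23.536  18.   ]
scene (252, 181) [568.299 -25.112  14.   ]
scene (253, 209) [669.388 -14.373  54.   ]
[[-0.968  0.25  -0.   ]
 [ 0.25   0.968 -0.002]
 [-0.    -0.002 -1.   ]]
cam in tool [  74.797   -0.468 -142.632]
[[-0.     1.    -0.001]
 [-0.956 -0.    -0.292]
 [-0.292  0.001  0.956]] 65.78221096642754 258.1957351612993 186.5663796051109
top [  0 123  30  39 855] [ 12.738 144.6  ]
top [256 173  27  32 756] [268.836 188.101]
scene [ 245    0   48   46 1329] [265.19   21.021]
scene [491   0  21  63 712] [504.684  26.437]
scene [141  25  32  11 263] [156.388  30.981]
scene [163  26  16  62  94] [171.638  54.713]
scene [237  45  44  21 102] [256.637  59.392]
scene [  0  70  34  57 209] [15.019 93.665]
scene [180  94   7  16  72] [182.736 100.917]
scene [385 100  44  31 130] [405.485 114.662]
scene [245 115  52  29  74] [265.338 132.581]
scene [153 117  20  18 156] [163.34  125.897]
scene [236 167  31  30 901] [251.476 181.661]
scene [   0  202   92   76 1459] [ 26.844 233.367]
```

Emit:
apply_moves(commands=[0,0,-0.07,0,0,0,0,0,-0.07,0,0,0,-0.547,-0.504,-0.07,0,0,-1.8,-0.547,-0.504,-0.07,0,0,-1.8,-0.547,-0.504,-0.07,0,0,-1.8,-0.547,-0.504,-0.07,0,0,-1.8,-0.547,-0.504,-0.07,0,0,-1.8,-0.547,-0.504,-0.07,0,0,-1.8,-0.547,-0.504,-0.07,0,0,-1.8,-0.547,-0.504,-0.07,0,0,-1.8,-0.547,-0.504,-0.07,0,0,-1.8,-0.547,-0.504,-0.07,0,0,-1.8,-0.547,-0.504,-0.07,0,0,-1.8,-0.547,-0.504,-0.07,0,0,-1.8,-0.547,-0.504,-0.07,0,0,-1.8,-0.547,-0.504,-0.07,0,0,-1.8,-0.547,-0.504,0.0,0,0,-1.8,-0.547,-0.504,0.03,0,0,-1.8,-0.547,-0.504,0.03,0,0,-1.8,-0.547,-0.504,0.03,0,0,-1.8])

```text
time: 2.1
tool_pos: [558.6, -19.5, 199.7]
tcp_rot: [-0.002, 0.001, 1.0, -0.0]
wrist_force: [0.2, -0.7, 0.8]
finger_gap: 0.999
gripper_force: 0.0
```

```bash
python3 - <<'E'
from h import *
np.set_printoptions(precision=3,suppress=True)
p,R,s=tool(); print(p,R.as_matrix(),s["joint_positions"],s["wrist_force"])
ci=bot.camera_info("wrist"); im=cv2.cvtColor(bot.capture("wrist"),cv2.COLOR_RGB2BGR); cv2.imwrite("pics/w1.png",im)
np.save("w1.npy",ci,allow_pickle=True)
cv2.imwrite("pics/w1b.png",cv2.resize(im,None,fx=1.5,fy=1.5))
E
```

```text
[558.571 -19.547 199.742] [[-1.     0.002 -0.005]
 [ 0.002  1.    -0.001]
 [ 0.005 -0.001 -1.   ]] [-0.499  0.288  0.587  1.623 -0.164  1.286  1.686] [ 0.195 -0.728  0.793]
```

View pics/w1b.png

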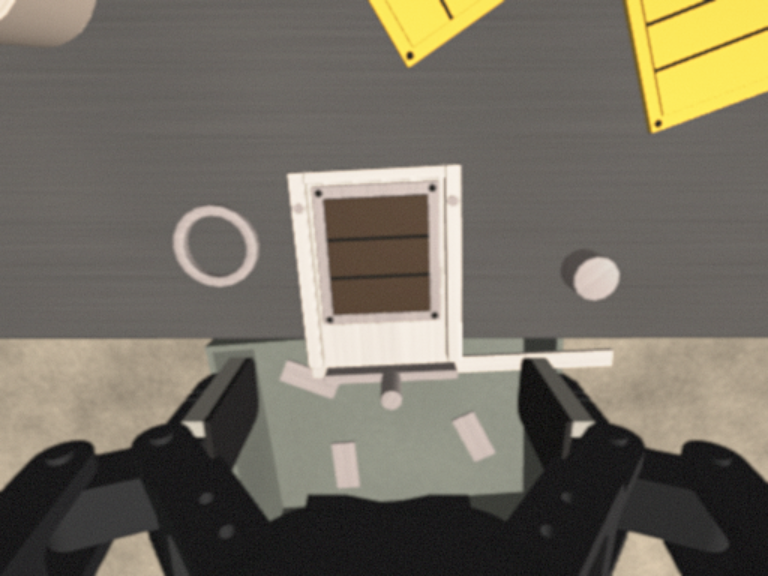

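Wrist view (1.5x): lining centre at (378,255), plate rivets at (318,193), (432,188), (330,319) and (435,315). The tray wall corners are at (290,175) and (461,165). The knob top is at (391,400) and the gate is shut. The ring is at (216,246) and the bush at (596,278). The brown-lined plate inside the tray is the target. The yellow ones lie outside on the bench.

```bash
python3 - <<'E'
from h import *
np.set_printoptions(precision=2,suppress=True)
ci=np.load("w1.npy",allow_pickle=True).item()
q=lambda x,y,z:ray(ci,(x/1.5,y/1.5),z)
for n,x,y,z in [("RL",290,175,18),("RR",461,165,18),("FL",314,376,18),("FR",462,367,18),("knobtop",391,400,54.5),("rv",318,193,10),("rv",432,188,10),("rv",330,319,10),("rv",435,315,10),("gateEnd",612,358,18),("bush",597,278,28)]: print(n,q(x,y,z))
im=cv2.imread("pics/w1.png").astype(int)
m=((im[...,2]-im[...,0]>12)&(im.sum(2)<300)).astype(np.uint8); m[:100]=0;m[230:]=0;m[:,:200]=0;m[:,310:]=0
m=cv2.morphologyEx(m,cv2.MORPH_CLOSE,np.ones((5,5)))
c=max(cv2.findContours(m,0,2)[0],key=cv2.contourArea)
h=cv2.approxPolyDP(c,6,True)[:,0]; print(h)
for zz in (12,18):
    P=np.array([ray(ci,p,zz)[:2] for p in c[:,0]],np.float32); print(zz,cv2.minAreaRect(P))
g=cv2.cvtColor(im.astype(np.uint8),cv2.COLOR_BGR2GRAY); w=(g>200).astype(np.uint8); 
k,l,st,ce=cv2.connectedComponentsWithStats(w); print(st[st[:,4]>80])
i=1+np.argmax(st[1:,4]*0+[l[int(130),int(200)]==j for j in range(1,k)])
cc=max(cv2.findContours((l==i).astype(np.uint8),0,2)[0],key=cv2.contourArea)
print(st[i],cv2.approxPolyDP(cc,3,True)[:,0].tolist())
E
```

```text
RL [503.94 -88.88  18.  ]
RR [497.3   32.41  18.  ]
FL [663.57 -79.7   18.  ]
FR [655.69  40.44  18.  ]
knobtop [663.25 -17.29  54.5 ]
rv [517.4  -70.79  10.  ]
rv [513.95  13.13  10.  ]
rv [617.01 -65.84  10.  ]
rv [613.75  18.21  10.  ]
gateEnd [647.91 160.64  18.  ]
bush [577.83 134.73  28.  ]
[[283 130]
 [216 134]
 [223 208]
 [285 206]]
12 ((564.91259765625, -26.841278076171875), (89.95365142822266, 75.96007537841797), 2.537324905395508)
18 ((563.450439453125, -26.7108154296875), (88.32177734375, 74.58206176757812), 2.5372066497802734)
[[     0      0    512    384 180361]
 [   247      0     88     44   1854]
 [   419      0     93     88   3406]
 [   429      0     38     14    289]
 [   432      0     80     45   2046]
 [   192    110    217    143   7412]
 [   246    122     39      8    166]
 [   385    172     27     27    533]]
[ 192  110  217  143 7412] [[192, 116], [209, 252], [214, 252], [218, 244], [302, 240], [305, 247], [345, 246], [349, 237], [363, 237], [375, 245], [407, 243], [408, 234], [307, 237], [305, 110]]
```

Emit:
apply_moves(commands=[-0.053,0.001,0.04,0,0,-0.36,-0.106,0.001,0.08,0,0,-0.36,-0.106,0.001,0.11,0,0,-0.36,-0.106,0.001,0.11,0,0,-0.36,-0.106,0.001,0.11,0,0,-0.36,-0.106,0.001,0.11,0,0,-0.36])

```text
time: 2.75
tool_pos: [667.1, -18.3, 94.9]
tcp_rot: [0.002, -0.025, 1.0, 0.0]
wrist_force: [-0.8, 0.8, 1.5]
finger_gap: 1.0
gripper_force: 0.0
```

```bash
python3 - <<'E'
from h import *
np.set_printoptions(precision=4,suppress=True)
p,R,s=tool(); M=R.as_matrix(); print(p,M,s["wrist_force"])
print("shift to knob",M.T@(np.array([663.5,-18.5,27])-p))
ci=bot.camera_info("wrist"); im=cv2.cvtColor(bot.capture("wrist"),cv2.COLOR_RGB2BGR); cv2.imwrite("pics/w2.png",im)
for z in(44,54.5):print(proj(ci,np.array([663.5,-18,z])))
E
```

```text
[667.0589 -18.2564  94.9052] [[-0.9988 -0.0497  0.0043]
 [-0.0497  0.9988  0.0004]
 [-0.0043  0.0002 -1.    ]] [-0.7835  0.7558  1.5095]
shift to knob [ 3.86   -0.0771 67.8891]
[259.1048 203.1351]
[259.1643 208.7007]
```

View pics/w2.png

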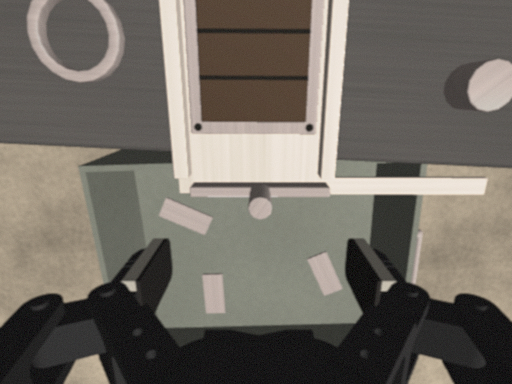

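The knob top is at (260,208) against a predicted (259,209), so the tool is lined up for the grasp.

Emit:
apply_moves(commands=[0.004,0,0.035,0,0,0,0.004,0,0.06,0,0,0,0.004,0,0.066,0,0,0,0.004,0,0.066,0,0,0,0.004,0,0.066,0,0,0])

```text
time: 3.3
tool_pos: [663.3, -19.0, 28.0]
tcp_rot: [0.002, -0.024, 1.0, 0.0]
wrist_force: [0.7, 0.2, -0.3]
finger_gap: 1.006
gripper_force: 0.0
```

Emit:
apply_moves(commands=[0,0,0,0,0,0,0,0,0,0,0,0,0,0,0,0,0,0,0,0,0,0,0,0,0,0,0,0,0,0,0,0,0,0,0,0,0,0,0,0,0,0,0,0,0,0,0,0], gripper=1, newtons=40)

```text
time: 4.1
tool_pos: [661.9, -18.9, 25.5]
tcp_rot: [0.0, -0.024, 1.0, 0.0]
wrist_force: [-1.7, 0.9, 3.8]
finger_gap: 0.176
gripper_force: 38.9
```

Emit:
apply_moves(commands=[0,0.006,0,0,0,0,0,0.018,0,0,0,0,0,0.032,0,0,0,0,0,0.046,0,0,0,0,0,0.06,0,0,0,0,0,0.074,0,0,0,0,0,0.088,0,0,0,0,0,0.1,0,0,0,0,0,0.109,0,0,0,0,0,0.115,0,0,0,0,0,0.118,0,0,0,0,0,0.12,0,0,0,0,0,0.12,0,0,0,0,0,0.12,0,0,0,0])

```text
time: 5.5
tool_pos: [656.2, 98.2, 25.4]
tcp_rot: [0.0, -0.023, 1.0, -0.002]
wrist_force: [-0.5, -9.5, 5.7]
finger_gap: 0.176
gripper_force: 39.9
```

```bash
python3 - <<'E'
from h import *
np.set_printoptions(precision=4,suppress=True)
p,R,s=tool(); M=R.as_matrix(); print(p,M,s["wrist_force"],s["finger_gap"])
print("tray-y travel",(p-[661.9,-18.9,25.5])@[-.0506,.9987,0])
E
```

```text
[656.2142  98.2345  25.4493] [[-0.9989 -0.0465  0.0004]
 [-0.0465  0.9989 -0.0035]
 [-0.0002 -0.0036 -1.    ]] [-0.4701 -9.5333  5.7198] 0.17598111148331777
tray-y travel 117.26993278144421
```

Emit:
apply_moves(commands=[0,0.002,0,0,0,0,0,0.004,0,0,0,0,0,0.004,0,0,0,0,0,0.004,0,0,0,0])

```text
time: 5.9
tool_pos: [656.2, 98.4, 25.4]
tcp_rot: [0.0, -0.022, 1.0, -0.004]
wrist_force: [-0.1, -17.2, 5.6]
finger_gap: 0.171
gripper_force: 40.2
```

Emit:
apply_moves(commands=[0,-0.002,0,0,0,0,0,-0.004,0,0,0,0,0,-0.004,0,0,0,0])

```text
time: 6.2
tool_pos: [656.2, 98.2, 25.5]
tcp_rot: [0.0, -0.023, 1.0, -0.002]
wrist_force: [-0.1, -9.9, 5.2]
finger_gap: 0.176
gripper_force: 39.9
```

Emit:
apply_moves(commands=[0,0,0,0,0,0,0,0,0,0,0,0,0,0,0,0,0,0,0,0,0,0,0,0,0,0,0,0,0,0,0,0,0,0,0,0,0,0,-0.02,0,0,0,0,0,-0.06,0,0,0,0,0,-0.1,0,0,0,0,0,-0.1,0,0,0,0,0,-0.1,0,0,0], gripper=-1)

```text
time: 7.3
tool_pos: [656.7, 101.0, 126.6]
tcp_rot: [0.001, -0.024, 1.0, 0.0]
wrist_force: [-0.2, -0.1, -0.3]
finger_gap: 0.999
gripper_force: 0.0
```

```bash
python3 - <<'E'
from h import *
np.set_printoptions(precision=4,suppress=True)
p,R,s=tool(); M=R.as_matrix(); print(p,M,s["wrist_force"])
print("shift to plate",M.T@(np.array([566,-26,100])-p))
for n in ("wrist","top"):
  ci=bot.camera_info(n); im=cv2.cvtColor(bot.capture(n),cv2.COLOR_RGB2BGR); cv2.imwrite(f"pics/{n}3.png",im)
  np.save(f"{n}3.npy",ci,allow_pickle=True)
E
```

```text
[656.7436 100.96   126.621 ] [[-0.9988 -0.0488  0.0025]
 [-0.0488  0.9988  0.0008]
 [-0.0026  0.0007 -1.    ]] [-0.2261 -0.1172 -0.2733]
shift to plate [  96.9002 -122.3983   26.2853]
```

View pics/wrist3.png

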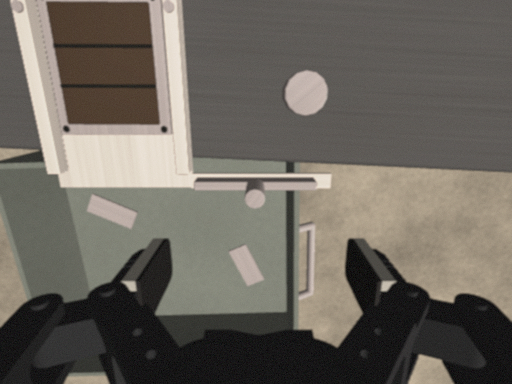

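The gate is fully open: the knob top is at (255,198), the mouth at (60–190,180) is clear, and the bush at (306,93) hasn't moved. Now I'll set the fingers about 30 mm apart and go above the rear third of the lining.

Emit:
apply_moves(commands=[0.03,-0.03,0,0,0,0,0.06,-0.06,0,0,0,0,0.095,-0.09,0,0,0,0,0.127,-0.1225,0,0,0,0,0.127,-0.1225,0.04,0,0,0,0.127,-0.1225,0.075,0,0,0,0.127,-0.1225,0.075,0,0,0,0.127,-0.1225,0.075,0,0,0,0.127,-0.1225,0.075,0,0,0], gripper=0.3)

```text
time: 8.3
tool_pos: [536.1, -27.7, 51.5]
tcp_rot: [0.001, -0.025, 1.0, -0.0]
wrist_force: [0.2, 0.4, -0.7]
finger_gap: 0.352
gripper_force: 0.0
```

```bash
python3 - <<'E'
from h import *
np.set_printoptions(precision=4,suppress=True)
p,R,s=tool(); M=R.as_matrix(); print(p,M,s["wrist_force"],s["finger_gap"])
print(M.T@(np.array([536,-27.5,35])-p))
ci=np.load("wrist3.npy",allow_pickle=True).item(); print("open knob",ray(ci,(255,198),54.5), "plate front rivets",ray(ci,(67,129),10),ray(ci,(164,129),10))
E
```

```text
[536.1363 -27.7338  51.5065] [[-0.9988 -0.0491  0.0013]
 [-0.0491  0.9988 -0.0004]
 [-0.0013 -0.0004 -1.    ]] [ 0.2246  0.353  -0.6559] 0.3515970925326978
[ 0.1465  0.2475 16.5062]
open knob [656.8865  98.3729  54.5   ] plate front rivets [617.4796 -65.829   10.    ] [613.4248  17.5406  10.    ]
```

```bash
python3 - <<'E'
from h import *
np.set_printoptions(precision=2,suppress=True)
ci=np.load("wrist3.npy",allow_pickle=True).item()
o=np.array([585.5,-24.2]);c,s=np.cos(.0506),np.sin(.0506);T=np.array([[c,s],[-s,c]])
for n,px,z in [("barL",(194.5,181),20.5),("barR",(317,179),20.5),("trackend",(330.5,181),8),("knob",(255,198),54.5),("trayR",(190,172),18),("trayFL",(48,172),18)]: print(n,T@(ray(ci,px,z)[:2]-o))
ci=np.load("w1.npy",allow_pickle=True).item()
for n,px,z in [("barL",(217,253),20.5),("barR",(305,249),20.5),("knob0",(260.7,266.7),54.5)]: print(n,T@(ray(ci,px,z)[:2]-o))
im=cv2.imread("pics/wrist3.png")[140:220,170:350]; a=cv2.resize(im,None,fx=4,fy=4,interpolation=2)
b=cv2.resize(cv2.imread("pics/w2.png")[140:220,170:350],None,fx=4,fy=4,interpolation=2)
cv2.imwrite("pics/crop3.png",a[:, :720]); cv2.imwrite("pics/cr.png",np.vstack([cv2.resize(a,(630,280)),cv2.resize(b,(630,280))]))
E
```

```text
barL [73.63 65.84]
barR [ 72.06 172.44]
trackend [ 77.5  187.48]
knob [ 77.49 118.81]
trayR [66.18 61.89]
trayFL [ 65.91 -61.73]
barL [ 77.45 -49.86]
barR [77.66 56.96]
knob0 [78.04  3.  ]
```

View pics/cr.png

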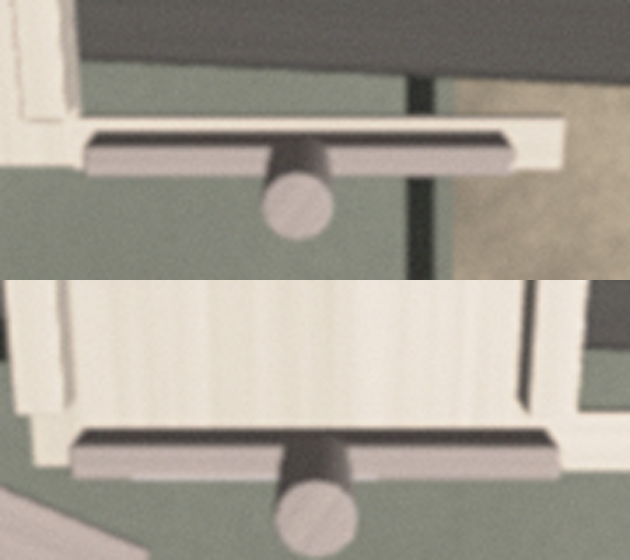

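The gate bar ends are at tray y 66 and 172, so its centre is about 119–120: it is at its stop. It started about 3 mm ajar, so I'll have to push it right to its stop when shutting it. Next I touch down.

Emit:
apply_moves(commands=[0,0,0.012,0,0,0,0,0,0.02,0,0,0,0,0,0.024,0,0,0,0,0,0.026,0,0,0,0,0,0.026,0,0,0,0,0,0.026,0,0,0])

```text
time: 8.9
tool_pos: [535.3, -27.8, 24.4]
tcp_rot: [0.0, -0.024, 1.0, -0.0]
wrist_force: [0.6, 0.4, -0.1]
finger_gap: 0.353
gripper_force: 0.0
```

Emit:
apply_moves(commands=[0,0,0.001,0,0,0,0,0,0.002,0,0,0,0,0,0.003,0,0,0,0,0,0.004,0,0,0,0,0,0.005,0,0,0,0,0,0.006,0,0,0,0,0,0.006,0,0,0,0,0,0.006,0,0,0])

```text
time: 9.7
tool_pos: [535.1, -27.7, 18.3]
tcp_rot: [-0.0, -0.024, 1.0, -0.0]
wrist_force: [0.3, 0.2, -0.3]
finger_gap: 0.353
gripper_force: 0.0
```

Emit:
apply_moves(commands=[0,0,0.001,0,0,0,0,0,0.0015,0,0,0,0,0,0.002,0,0,0,0,0,0.0025,0,0,0,0,0,0.003,0,0,0,0,0,0.003,0,0,0,0,0,0.003,0,0,0])

```text
time: 10.4
tool_pos: [535.1, -27.7, 15.3]
tcp_rot: [-0.0, -0.024, 1.0, -0.0]
wrist_force: [0.5, 0.2, -0.1]
finger_gap: 0.347
gripper_force: 0.0
```

Emit:
apply_moves(commands=[0,0,0.0005,0,0,0,0,0,0.001,0,0,0,0,0,0.0015,0,0,0,0,0,0.002,0,0,0,0,0,0.002,0,0,0,0,0,0.002,0,0,0])

```text
time: 11.0
tool_pos: [535.1, -27.7, 13.3]
tcp_rot: [-0.0, -0.024, 1.0, -0.0]
wrist_force: [-0.1, 0.3, 0.0]
finger_gap: 0.349
gripper_force: 0.0
```

Emit:
apply_moves(commands=[0,0,0.0005,0,0,0,0,0,0.001,0,0,0,0,0,0.0015,0,0,0,0,0,0.002,0,0,0,0,0,0.002,0,0,0,0,0,0.002,0,0,0])

```text
time: 11.6
tool_pos: [535.2, -27.7, 11.9]
tcp_rot: [0.0, -0.024, 1.0, 0.0]
wrist_force: [-3.8, 0.3, 8.0]
finger_gap: 0.347
gripper_force: 4.2
```

Emit:
apply_moves(commands=[0,0,0.0003,0,0,0,0,0,0.0003,0,0,0,0,0,0.0003,0,0,0])

```text
time: 11.9
tool_pos: [535.1, -27.7, 11.9]
tcp_rot: [0.0, -0.024, 1.0, 0.0]
wrist_force: [-5.0, 1.8, 12.3]
finger_gap: 0.35
gripper_force: 5.9
```

Emit:
apply_moves(commands=[-0.002,0,0,0,0,0,-0.004,0,0,0,0,0,-0.006,0,0,0,0,0,-0.008,0,0,0,0,0,-0.008,0,0,0,0,0])

```text
time: 12.4
tool_pos: [543.5, -27.6, 11.9]
tcp_rot: [0.0, -0.024, 1.0, 0.0]
wrist_force: [-3.3, 0.8, 10.1]
finger_gap: 0.353
gripper_force: 5.1
```

```bash
cat > look.py <<'E'
from h import *
import sys
ci=bot.camera_info("top"); im=cv2.cvtColor(bot.capture("top"),cv2.COLOR_RGB2BGR); cv2.imwrite(f"pics/top_{sys.argv[1]}.png",im)
w=cv2.cvtColor(bot.capture("wrist"),cv2.COLOR_RGB2BGR); cv2.imwrite(f"pics/w_{sys.argv[1]}.png",w)
E
python3 look.py a; python3 -c "
import cv2,numpy as np
a=cv2.imread('pics/top_a.png')[140:220,230:310];b=cv2.imread('pics/w_a.png')
cv2.imwrite('pics/va.png',np.hstack([cv2.resize(a,(384,384)),cv2.resize(b,(400,384)) if 0 else b[:, 56:456]]))"
```

```text
(no output)
```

View pics/va.png

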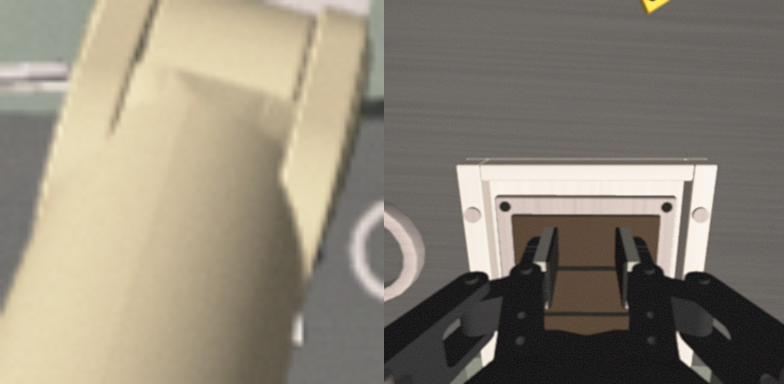

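The top view is blocked by the arm. In the wrist view, the plate's rear edge at row 197 stands clear of the rear wall at row 181, and the fingers are on the lining. The rear rivets are at crop (505,206) and (667,206). I'll measure how far it moved.

```bash
cat > rv.py <<'E'
from h import *
import sys
# find dark rivet dots on the plate's rear rim in a fresh wrist picture
ci=bot.camera_info("wrist")
w=cv2.cvtColor(bot.capture("wrist"),cv2.COLOR_RGB2GRAY) if len(sys.argv)<2 else cv2.imread(sys.argv[1],0)
k,_,st,ce=cv2.connectedComponentsWithStats((w<90).astype(np.uint8))
o=np.array([585.5,-24.2]);c,s=np.cos(.0506),np.sin(.0506);T=np.array([[c,s],[-s,c]])
for i in range(1,k):
    if 15<st[i,4]<160 and max(st[i,2:4])<16:
        P=ray(ci,ce[i],10); print(ce[i].round(1),st[i,4],"world",P[:2].round(1),"tray",(T@(P[:2]-o)).round(1))
p,R,st=tool(); print("tcp tray",T@(p[:2]-o),p[2],st["wrist_force"],st["gripper_force"])
E
python3 rv.py pics/w_a.png
```

```text
[176.5 206.1] 71 world [525.4 -71.1] tray [-62.3 -43.8]
[338.4 206.9] 66 world [521.8  12.9] tray [-61.7  40.3]
tcp tray [-42.10714459  -1.23784245] 11.896173798641797 [-3.37136453 -0.17290393 10.53431861] 4.956107828044267
```

The plate moved 8 mm with the fingers, with no slip and no turn. I'll continue.

Emit:
apply_moves(commands=[-0.002,0,0.0001,0,0,0,-0.005,0,0.0001,0,0,0,-0.008,0,0.0001,0,0,0,-0.011,0,0.0001,0,0,0,-0.014,0,0.0001,0,0,0,-0.015,0,0.0001,0,0,0,-0.015,0,0.0001,0,0,0])

```text
time: 13.2
tool_pos: [558.5, -26.9, 11.9]
tcp_rot: [0.0, -0.024, 1.0, 0.0]
wrist_force: [-3.1, -0.0, 10.9]
finger_gap: 0.35
gripper_force: 5.5
```

Emit:
apply_moves(commands=[-0.002,0,0.0001,0,0,0,-0.005,0,0.0001,0,0,0,-0.008,0,0.0001,0,0,0,-0.011,0,0.0001,0,0,0,-0.014,0,0.0001,0,0,0,-0.017,0,0.0001,0,0,0,-0.019,0,0.0001,0,0,0,-0.02,0,0.0001,0,0,0,-0.02,0,0.0001,0,0,0])

```text
time: 14.1
tool_pos: [578.4, -25.9, 11.9]
tcp_rot: [0.0, -0.024, 1.0, 0.0]
wrist_force: [-4.9, -0.1, 12.1]
finger_gap: 0.348
gripper_force: 5.7
```

```bash
python3 rv.py
```

```text
[98.2  2.8] 26 world [ 468.9 -100. ] tray [-120.3  -69.8]
[133.9   2.4] 21 world [468.  -84.7] tray [-120.4  -54.5]
[143.4   2.9] 24 world [468.  -80.7] tray [-120.2  -50.5]
[158.5   5. ] 31 world [468.5 -74.3] tray [-119.4  -44.1]
[72.7 17.4] 20 world [ 475.1 -111.6] tray [-114.7  -81.7]
[180.1  19.9] 30 world [473.8 -65.2] tray [-113.7  -35.3]
[181.8  30.1] 17 world [477.7 -64.6] tray [-109.7  -34.9]
[203.6  31.6] 22 world [477.9 -55. ] tray [-109.1  -25.3]
[210.6  32.4] 20 world [478. -52.] tray [-108.7  -22.3]
[284.3  42.6] 20 world [480.5 -19.3] tray [-104.6   10.2]
[309.8  43.9] 24 world [480.5  -8. ] tray [-104.    21.5]
[116.7  48.5] 28 world [486.5 -93.7] tray [-102.4  -64.4]
[246.5  57.1] 19 world [487.3 -35.9] tray [-98.7  -6.7]
[267.2  58.2] 32 world [487.3 -26.5] tray [-98.2   2.6]
[276.6  57.5] 18 world [486.8 -22.3] tray [-98.5   6.9]
[286.2  59.6] 20 world [487.5 -18. ] tray [-97.6  11.2]
[294.4  58.8] 33 world [486.9 -14.3] tray [-97.9  14.9]
[310.  59.] 31 world [486.6  -7.3] tray [-97.9  21.9]
[318.6  60. ] 16 world [486.9  -3.4] tray [-97.4  25.8]
[321.5  69.3] 32
[... 177 characters left out ...]
9.2 -116.1] tray [-90.8 -87.4]
[82.4 77.2] 16 world [ 499.4 -110.5] tray [-90.4 -81.8]
[110.   78.3] 22 world [499.2 -97.9] tray [-89.9 -69.3]
[303.7  79.6] 23 world [495.5  -9.3] tray [-89.1  19.4]
[122.3  78.9] 24 world [499.2 -92.3] tray [-89.6 -63.7]
[287.8  79. ] 26 world [495.6 -16.6] tray [-89.4  12.1]
[145.7  80.1] 29 world [499.2 -81.7] tray [-89.1 -53. ]
[160.1  81.3] 23 world [499.4 -75.1] tray [-88.6 -46.5]
[318.9  80.6] 16 world [495.6  -2.3] tray [-88.7  26.4]
[176.4 206.1] 75 world [560.4 -69.6] tray [-27.4 -44.1]
[338.4 206.9] 75 world [556.8  14.5] tray [-26.7  40.1]
tcp tray [-7.14059446 -1.40574861] 11.884104949068153 [-4.28336452 -0.71476219 10.28663163] 5.630885624932489
```

Emit:
apply_moves(commands=[-0.002,0,0.0001,0,0,0,-0.005,0,0.0001,0,0,0,-0.008,0,0.0001,0,0,0,-0.011,0,0.0001,0,0,0,-0.014,0,0.0001,0,0,0,-0.017,0,0.0001,0,0,0,-0.02,0,0.0001,0,0,0,-0.023,0,0.0001,0,0,0,-0.025,0,0.0001,0,0,0,-0.025,0,0.0001,0,0,0])

```text
time: 15.15
tool_pos: [603.6, -24.7, 11.9]
tcp_rot: [0.001, -0.024, 1.0, 0.0]
wrist_force: [-3.2, -0.2, 10.4]
finger_gap: 0.352
gripper_force: 5.4
```

Emit:
apply_moves(commands=[-0.002,0,0.0002,0,0,0,-0.005,0,0.0002,0,0,0,-0.008,0,0.0002,0,0,0,-0.011,0,0.0002,0,0,0,-0.014,0,0.0002,0,0,0,-0.017,0,0.0002,0,0,0,-0.02,0,0.0002,0,0,0,-0.023,0,0.0002,0,0,0,-0.025,0,0.0002,0,0,0,-0.025,0,0.0002,0,0,0])

```text
time: 16.15
tool_pos: [628.7, -23.6, 11.9]
tcp_rot: [0.001, -0.024, 1.0, -0.0]
wrist_force: [-3.9, -0.6, 11.7]
finger_gap: 0.351
gripper_force: 5.8
```

```bash
python3 rv.py | tail -3
```

```text
[ 99.9 288.1] 17 world [ 662.6 -112.2] tray [ 72.6 -91.8]
[ 55.4 300.7] 19 world [ 672.5 -138.8] tray [  81.1 -118.9]
tcp tray [43.19587868 -1.55839813] 11.920023575237634 [-3.26677115  0.21637593 12.14054797] 5.644496495151543
```

Emit:
apply_moves(commands=[-0.002,0,0.0001,0,0,0,-0.005,0,0.0001,0,0,0,-0.008,0,0.0001,0,0,0,-0.011,0,0.0001,0,0,0,-0.014,0,0.0001,0,0,0,-0.017,0,0.0001,0,0,0,-0.02,0,0.0001,0,0,0,-0.023,0,0.0001,0,0,0,-0.026,0,0.0001,0,0,0,-0.026,0,0.0001,0,0,0])

```text
time: 17.2
tool_pos: [654.8, -22.4, 12.0]
tcp_rot: [0.001, -0.024, 1.0, -0.0]
wrist_force: [-2.2, 1.1, 10.8]
finger_gap: 0.35
gripper_force: 5.8
```

```bash
python3 rv.py | awk '/20[0-9]\.[0-9]\]|tcp/'
```

```text
[176.4 206.1] 76 world [636.8 -66. ] tray [ 49.1 -44.3]
[338.4 206.9] 76 world [633.2  18.1] tray [49.8 39.9]
tcp tray [69.35792229 -1.6569768 ] 11.937429808786044 [-2.73031927  0.16274698 10.78051333] 5.480104433954693
```

The plate centre is at tray x = 99, about 14 mm past the lip. I'll lift quickly.

Emit:
apply_moves(commands=[0,0,-0.05,0,0,0,0,0,-0.1,0,0,0,0,0,-0.12,0,0,0,0,0,-0.12,0,0,0,0,0,-0.12,0,0,0,0,0,-0.12,0,0,0,0,0,-0.12,0,0,0])

```text
time: 17.95
tool_pos: [653.1, -21.7, 128.6]
tcp_rot: [-0.001, -0.024, 1.0, -0.0]
wrist_force: [-0.6, -0.3, -0.0]
finger_gap: 0.356
gripper_force: 0.0
```

```bash
python3 - <<'E'
from h import *
np.set_printoptions(precision=4,suppress=True)
p,R,s=tool(); M=R.as_matrix(); print(p,s["wrist_force"])
w=cv2.cvtColor(bot.capture("wrist"),cv2.COLOR_RGB2BGR);s2=cv2.cvtColor(bot.capture("scene"),cv2.COLOR_RGB2BGR)
cv2.imwrite("pics/v5.png",np.vstack([w[40:310,60:460],s2[120:384,100:500]])); cv2.imwrite("pics/w5.png",w)
ci=bot.camera_info("wrist"); print("knob expected px",proj(ci,np.array([656.9,98.4,54.5])))
print("to knob",M.T@(np.array([656.6,98.9,27])-p))
E
```

```text
[653.0575 -21.7248 128.5614] [-0.6138 -0.3042 -0.0226]
knob expected px [411.6082 208.6599]
to knob [ -9.7358 120.3126 101.5269]
```

View pics/v5.png

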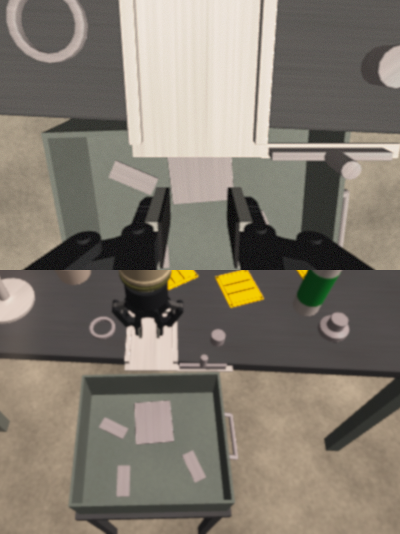

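The plate is in the bin, lining down (lower panel, 154,422). The tray is empty and the bystanders haven't moved. The knob is at wrist px (410,210), as expected. Next I regrip the knob.

Emit:
apply_moves(commands=[-0.003,0.04,0,0,0,0,-0.006,0.08,0,0,0,0,-0.0097,0.12,0,0,0,0,-0.0097,0.12,0,0,0,0,-0.0097,0.12,0.03,0,0,0,-0.0097,0.12,0.06,0,0,0,-0.0097,0.12,0.06,0,0,0,-0.0097,0.12,0.06,0,0,0,-0.0097,0.12,0.06,0,0,0], gripper=-1)

```text
time: 18.95
tool_pos: [658.9, 98.2, 72.2]
tcp_rot: [0.001, -0.024, 1.0, 0.0]
wrist_force: [0.0, 0.5, 0.1]
finger_gap: 1.001
gripper_force: 0.0
```

```bash
python3 - <<'E'
from h import *
np.set_printoptions(precision=4,suppress=True)
p,R,s=tool(); M=R.as_matrix(); print(p,M,s["wrist_force"],s["finger_gap"])
print("to knob",M.T@(np.array([656.8,98.9,27])-p))
E
```

```text
[658.9091  98.2019  72.1573] [[-0.9988 -0.0486  0.0023]
 [-0.0486  0.9988  0.0002]
 [-0.0023  0.0001 -1.    ]] [0.0395 0.4584 0.1204] 1.0009629913150486
to knob [ 2.1752  0.7965 45.1525]
```

Emit:
apply_moves(commands=[0.002,0.001,0.02,0,0,0,0.002,0.001,0.034,0,0,0,0.002,0.001,0.042,0,0,0,0.002,0.001,0.042,0,0,0,0.002,0.001,0.042,0,0,0,0.002,0.001,0.042,0,0,0,0.002,0.001,0.042,0,0,0])

```text
time: 19.65
tool_pos: [656.3, 99.4, 29.2]
tcp_rot: [0.001, -0.024, 1.0, 0.0]
wrist_force: [-0.6, 0.2, 0.7]
finger_gap: 0.997
gripper_force: 0.0
```

Emit:
apply_moves(commands=[0,0,0,0,0,0,0,0,0,0,0,0,0,0,0,0,0,0,0,0,0,0,0,0,0,0,0,0,0,0,0,0,0,0,0,0,0,0,0,0,0,0,0,0,0,0,0,0], gripper=1, newtons=40)

```text
time: 20.45
tool_pos: [655.8, 98.1, 28.6]
tcp_rot: [-0.0, -0.024, 1.0, -0.001]
wrist_force: [-0.9, -5.3, 3.3]
finger_gap: 0.169
gripper_force: 39.3
```

Emit:
apply_moves(commands=[0,-0.006,0,0,0,0,0,-0.018,0,0,0,0,0,-0.032,0,0,0,0,0,-0.046,0,0,0,0,0,-0.06,0,0,0,0,0,-0.074,0,0,0,0,0,-0.088,0,0,0,0,0,-0.1,0,0,0,0,0,-0.109,0,0,0,0,0,-0.115,0,0,0,0,0,-0.118,0,0,0,0,0,-0.12,0,0,0,0,0,-0.12,0,0,0,0,0,-0.12,0,0,0,0])

```text
time: 21.85
tool_pos: [661.7, -21.7, 28.6]
tcp_rot: [0.0, -0.024, 1.0, -0.0]
wrist_force: [-2.1, 0.5, 6.0]
finger_gap: 0.171
gripper_force: 39.6
```

Emit:
apply_moves(commands=[0,-0.002,0,0,0,0,0,-0.004,0,0,0,0,0,-0.006,0,0,0,0,0,-0.006,0,0,0,0,0,-0.006,0,0,0,0])

```text
time: 22.35
tool_pos: [661.7, -22.1, 28.5]
tcp_rot: [-0.0, -0.026, 1.0, 0.003]
wrist_force: [-5.0, 10.7, 8.5]
finger_gap: 0.173
gripper_force: 40.2
```

Emit:
apply_moves(commands=[0,0.003,0,0,0,0,0,0.004,0,0,0,0,0,0.004,0,0,0,0])

```text
time: 22.65
tool_pos: [661.7, -22.0, 28.5]
tcp_rot: [-0.0, -0.025, 1.0, 0.0]
wrist_force: [-2.9, 3.4, 6.5]
finger_gap: 0.172
gripper_force: 39.9
```

Emit:
apply_moves(commands=[0,0,0,0,0,0,0,0,0,0,0,0,0,0,0,0,0,0,0,0,0,0,0,0,0,0,0,0,0,0,0,0,0,0,0,0,0,0,-0.02,0,0,0,0,0,-0.06,0,0,0,0,0,-0.11,0,0,0,0,0,-0.13,0,0,0,0,0,-0.13,0,0,0,0,0,-0.13,0,0,0], gripper=-1)

```text
time: 23.85
tool_pos: [661.8, -22.4, 158.4]
tcp_rot: [0.0, -0.024, 1.0, 0.0]
wrist_force: [-0.4, 0.7, -0.7]
finger_gap: 0.999
gripper_force: 0.0
```

```bash
python3 - <<'E'
from h import *
np.set_printoptions(precision=2,suppress=True)
p,R,s=tool(); print(p,s["wrist_force"])
ci=bot.camera_info("wrist");w=cv2.cvtColor(bot.capture("wrist"),cv2.COLOR_RGB2BGR); cv2.imwrite("pics/w6.png",w)
print("expected knob px at gate 0 / 3mm",proj(ci,np.array([662.9,-21.4,54.5])),proj(ci,np.array([662.8,-18.4,54.5])))
cv2.imwrite("pics/w6b.png",cv2.resize(w[60:320,130:390],None,fx=2.2,fy=2.2))
E
```

```text
[661.77 -22.41 158.42] [-0.39  0.72 -0.71]
expected knob px at gate 0 / 3mm [259.47 187.4 ] [262.92 187.45]
```

View pics/w6b.png

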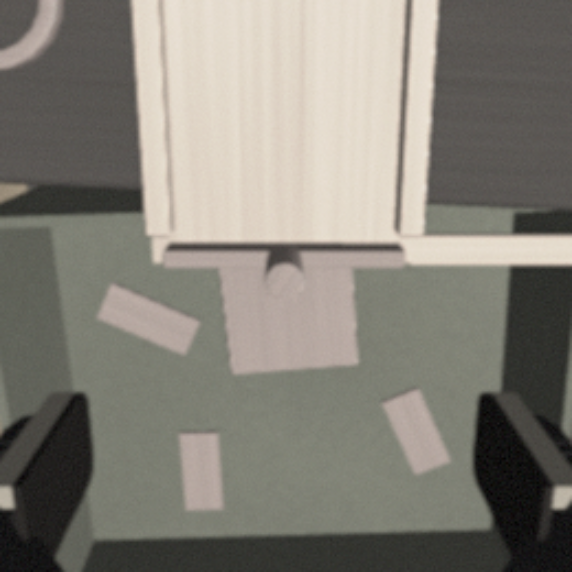

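The knob is at wrist px (259.5,187), matching the fully shut prediction of (259.5,187.4). The bar sits centred across the mouth, the plate lies in the bin, and the gripper is open and clear.

```bash
python3 -c "
from plant import bot; print(bot.job_done())"
```

```text
the job is handed in; nothing more can be done
None
```

The worn plate is in the scrap bin and the gate is pushed shut to its stop and released. The job took about 24 s, every reading on the plate was about 12 N or less, no bystander moved in the views I checked, and I have handed it in.

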